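# Hold the spring-tipped gauge on a glaze test tile in its sloping jig

### The job

First seat the rectangular test tile, ring side up, flat and square in the pocket of the sloping jig and let go of it. Then lift the spring-tipped gauge out of its wooden stand and hold its tip gently on the tile, inside the painted ring, with the gauge square to the sloping tile face and the spring tip pushed about half way in. Finish while still holding the gauge there in the gripper, and leave the two jars, the bowl and the round tile where they are.

Things in the scene. Friction and masses are not known exactly. Their poses are not given: they have to be found in the camera images.
- tile: Loose rectangular fired test tile, white ceramic, 90 (its x) by 50 (its y) by 14 mm thick (its z), about 140 g, lying on the table ring side up. Origin at the centre of its underside, z up through the thickness. The painted ring is on its top face, 20 mm from the centre along +x.
- spot (a point): Centre of the dark painted ring (19 mm outside, 14 mm inside diameter, with a small centre dot) on the tile's top face, 14 mm above its underside. Axes as the tile's.
- seat: Fixed sloping plate of the jig. Origin: centre of the pocket floor, 45 mm above the table. z: floor normal, leaning 15 deg (0.262 rad) back towards the robot; x runs up the slope, away from the robot. Pocket 95 (x) by 55 mm (y), taking the tile either way round. Dark walls 8 mm high, 8 thick, flared above 2.5 mm to a 103 by 63 mm mouth: full at x ends, 12 mm corner lugs on long sides.
- jig: Fixed base under the aluminium sloping plate (130 x 106 x 10 mm), plywood 130 by 110 mm, on the table. Origin at the centre of its underside, z vertical. Highest point about 70 mm above the table. The pocket's long sides are open for fingers from x = -35 to 35 mm. A seated tile stands 6 mm above the walls and may slide down to the low end wall when let go.
- stand: Fixed upright wooden block 80 (x) by 70 (y) by 45 mm high with a vertical 19 mm hole through its centre. Origin at the centre of its underside.
- gauge: Loose grey gauge, upright in the stand, tip down, 175 g. z: from tip to top; origin on the axis at the tip's point when fully out. Grip block 30 (x) by 24 mm (y) from z = 40 to 110 mm, 2 mm cap on top; steel nose of 16 mm diameter from z = 14 to 40 mm, in the stand's hole, the block resting on the stand (origin then 5 mm above the table). The 5 mm thick spring tip sticks out 14 mm.
- tip (a point): Point of the gauge's rounded spring tip (5 mm diameter, round end), on the gauge's axis; it moves with the tip.
- plunger (a joint): How far the spring tip is pushed into the gauge, in m: 0 fully out, 0.010 fully in (the nose then stands 4 mm clear of the surface). The spring pushes with 0.6 N at 0, 2.1 N half way in and 3.6 N fully in; beyond that it is hard.
- jar_a: Bystander: closed jar, 60 mm diameter, 70 mm high. Origin at the centre of its underside.
- jar_b: Bystander: smaller closed jar, 50 mm diameter, 55 mm high. Origin at the centre of its underside.
- bowl: Bystander: glazed bowl, 90 mm across, 40 mm high. Origin at the centre of its underside.
- disc: Bystander: plain round tile, 60 mm diameter, 12 mm thick. Origin at the centre of its underside.
Things that resemble listed ones, but are neither listed nor needed, are in the scene too. Of the things that look like the gauge, the middle-sized one is meant.

How it is judged:
On the way, in this order (a step that is already met when the one before it is completed fails the run):
1. the tile lies flat and square in the pocket, ring up, let go, the gauge still in its stand (x of tile in the frame of seat between -0.005 and 0.005 m and y of tile in the frame of seat between -0.005 and 0.005 m and z of tile in the frame of seat between -0.002 and 0.002 m and angle between the z axis of tile and the z axis of seat, either way round below 0.035 rad and angle between the x axis of tile and the x axis of seat, either way round below 0.1 rad and z of spot in the frame of seat above 0.01 m and contact force between tile and the fingers below 0.1 N and linear speed of tile below 0.02 m/s and distance of gauge from where it was at the start of the episode below 0.03 m), for 0.3 s.
2. the gauge is lifted out of its stand (z of gauge in the frame of stand above 0.035 m and contact force between gauge and stand below 0.1 N), for 0.1 s.
At the end, for the whole second after the job is handed in: Tile in the pocket, ring up, free of the fingers (5 mm of centre, 2 mm of floor, 2 deg flat, 5.7 deg square); gauge held by the fingers, touching only the tile, tip within 7 mm of the ring centre, axis within 6.9 deg of the floor normal, spring tip 2.5 to 8 mm in, 0.5 to 6 N; all still (x of tile in the frame of seat between -0.005 and 0.005 m and y of tile in the frame of seat between -0.005 and 0.005 m and z of tile in the frame of seat between -0.002 and 0.002 m and angle between the z axis of tile and the z axis of seat, either way round below 0.035 rad and angle between the x axis of tile and the x axis of seat, either way round below 0.1 rad and z of spot in the frame of seat above 0.01 m and distance between tip and spot below 0.007 m and angle between the z axis of gauge and the z axis of seat, either way round below 0.12 rad and z of gauge in the frame of seat above 0 m and value of joint plunger between 0.0025 and 0.008 m and contact force between gauge and tile between 0.5 and 6 N and contact force between gauge and the fingers above 2 N and contact force between tile and the fingers below 0.1 N and contact force between gauge and jig below 0.1 N and contact force between gauge and stand below 0.1 N and linear speed of each of gauge, tile below 0.02 m/s); the arm keeps its last pose, push and grip.
It fails at once if the gauge is pressed hard on the tile (over 15 N) (contact force between gauge and tile above 15 N).
It fails at once if a jar, the bowl or the round tile is disturbed (moved over 25 mm) (distance of any of jar_a, jar_b, bowl, disc from where it was at the start of the episode above 0.025 m).
It also fails if it takes over 64 s, if anything falls off the work surface, if the arm or the gripper's body presses on something with over 40 N, if the wrist force passes 120 N, or if a joint passes its speed limit or range.

### The arm

A 7-joint arm with a two-finger parallel gripper is mounted at the origin on the work surface. World frame = base frame: x ahead of the robot, y to its left, z up, the work surface at z = 0. Lengths are in m, angles in rad, forces in N, time in s.
With the tool pointing down it reaches from about 0.425 to 0.8 m from the base axis. Payload 8.3 kg.
Tool frame: the origin (TCP) lies at the centre of the arm's flange, where the gripper is bolted on; the fingertips stand 173 mm ahead of it and the grasp point (between the pads) lies r.grip_depth ahead of it (r.grip_depth is the distance from the TCP to the grasp point, in m); z points along the fingers, y is the line along which they close (so a half turn about z gives the same grasp; the last joint's range is limited). The gripper opens to 85 mm and grips with 20 to 120 N. Pads are 22 mm wide; open, the fingers measure 114 mm over their backs; the gripper's body (76 mm by 85 mm) begins 54 mm behind the grasp point. The pads swing forward as they close: fully open they stand 13 mm farther back than shut.
Start: joints at [-1.279, 0.383, 0.016, 1.37, -0.006, 1.388, -0.046], TCP at [0.217, 0.586, 0.405] pointing down, gripper open.
Joint ranges: [-2.95, 2.95], [-0.25, 2.06], [-1.52, 1.56], [0.18, 2.33], [-1.44, 4.58], [0.02, 2.06], [-3.01, 3.01]. Speed limits (rad/s): [2.39, 2.39, 3.01, 3.01, 3.14, 3.14, 3.14].

### API

Orientations are given as a rotation vector (axis times angle).
In Python, from plant import status, capture, r, look_for gives the robot as it stands.
- The arm moves only by the tool step_arm, never from a script. Its arguments are lists of equal length, an entry for each row: "gripper": the gripper's target within -1 to 1 (shut at 1, half-way at 0, fully open at -1); "dp": the shift along the tool's x, y, z in m, a list of three; "dr": the turn, a rotation vector about the tool's x, y, z in degrees, a list of three. In form: {"gripper": [gripper, ...], "dp": [[dx, dy, dz], ...], "dr": [[rx, ry, rz], ...]}. A call has exactly 10 rows; each row is the pose to reach, as a shift and turn from the pose commanded when the call began, along the tool's axes at that moment; what a row does not reach only later rows make up. A row lasts 1/10 s, in which the tool goes at most 50 mm and 8.59 degrees, less where a joint would pass 70% of its speed; a pose out of reach is approached as far as the arm can. A call with a gripper value outside its range is refused whole. The fingers move at their own pace and stop on an object; the grip force is fixed at half the most. Time passes only in rows, so rows that repeat a pose let the fingers close, or fill a call up. It gives the time, the measured TCP pose, the force, the opening and the grip force at its end, in the units of the state.
- status.sense(): the state, without advancing time (a new reading comes with each control period).
- capture(name): name is "scene" or "side" or "wrist"; returns a dict with "img" (480x640x3 uint8, red, green, blue), "vertical_fov" (degrees; the focal length in pixels is half the picture's height over the tangent of half this angle, whatever the lens; pixels are square), "cx", "cy" (the principal point, pixels), "R" (3x3) and "t" (3): a world point X has camera coordinates R X + t. Camera axes: x right, y down, z forward; pixel columns grow to the right and rows downward; lengths in m; the calibration is good to about 2 mm. A picture is of the moment at which its call begins. There is no depth.
- r.job_done(): hands the job in; it is judged then, once.
Trained networks look in the newest picture that a camera, given by its name, has taken for a name from the list of things; names that differ only in an ending like _2 or _b are one class to them, and where a whole thing is asked for, a point or a joint stands for the part that bears it (a point fixed in the world has none). Each returns a list of dicts, best first, with "conf" (0 to 1); they miss things now and then, are a little off and sometimes report something else, mostly with a low value. They report only what shows in the picture. A call takes as long as a camera call. They do not tell look-alikes from the thing itself.
- look_for(label, camera): "extent" ([left, top, right, bottom] in pixels, round what is visible of it).
The state is a dict: "time_s": time; "q": joint angles; "qvel": joint speeds; "joint_torque": joint torques, N m; "ee_pos": TCP position; "eef_rot": TCP orientation; "ft_force": force on the tool from outside, world axes, zero at the start; "wrist_torque": the same for the moment, N m; "grip_width": opening from 0.0 (shut) to 1.0 (fully open); "finger_force": force on a finger pad.
Only numpy, scipy, OpenCV 4.12 (cv2) and the standard library are available. Lean on these libraries where they do the work, as an engineer would, in place of code of your own. Each camera call takes 0.05 s, during which the arm holds its last target. There are 200 camera calls.

## Working session

There is one attempt and no reset: what is moved stays moved. The work goes in short steps, Python scripts to look and compute and a tool call to move; the robot and the scene stay as the last step left them, time stands still between calls to the robot, and variables do not carry over. Pictures are saved under pics/ and viewed, at most 12 in all, crops included, and the job is handed in when it is done.

Besides the shell and the picture viewer there is one more tool, called after ">>>" as name(argument=value, ...) on one line, values as JSON. step_arm: Moves the arm, as the interface text tells. Its arguments: {"type":"object","properties":{"gripper":{"type":"array","items":{"type":"number"}},"dp":{"type":"array","items":{"type":"array","items":{"type":"number"}}},"dr":{"type":"array","items":{"type":"array","items":{"type":"number"}}}},"required":["gripper","dp","dr"]}

```bash
ls; mkdir -p pics; cat > h.py <<'E'
import numpy as np, cv2, json
from scipy.spatial.transform import Rotation as Ro
from plant import status, capture, r, look_for
def K(c):
    f=240/np.tan(np.radians(c["vertical_fov"])/2); return f,c["cx"],c["cy"]
def ray(c,u,v):
    f,cx,cy=K(c); R=np.array(c["R"]);t=np.array(c["t"])
    return -R.T@t, R.T@np.array([(u-cx)/f,(v-cy)/f,1])
def onz(c,u,v,z):
    o,d=ray(c,u,v); return o+d*(z-o[2])/d[2]
def onplane(c,u,v,p,n):
    o,d=ray(c,u,v); return o+d*(np.dot(np.array(p)-o,n)/np.dot(d,n))
def proj(c,X):
    f,cx,cy=K(c); p=np.array(c["R"])@np.array(X)+np.array(c["t"]); return np.array([f*p[0]/p[2]+cx,f*p[1]/p[2]+cy])
def save(n,img): cv2.imwrite("pics/"+n,cv2.cvtColor(img,cv2.COLOR_RGB2BGR))
E
python3 - <<'E'
from h import *
s=status.sense();print(s["ee_pos"],s["eef_rot"],r.grip_depth)
for n in ["scene","side"]:
    c=capture(n); save(n+"0.png",c["img"]); o,_=ray(c,0,0); print(n,o,c["vertical_fov"])
    for l in ["tile","seat","jig","stand","gauge","jar_a","jar_b","bowl","disc","spot"]:
        print(l,[(np.round(d["extent"]).astype(int).tolist(),round(d["conf"],2)) for d in look_for(l,n)[:4]])
E
```

```text
pics
[0.21707087 0.58591219 0.40368469] [-5.54338286e-01 -3.09203368e+00  3.01592938e-03] 0.1547
scene [1.52424945 0.27014588 0.69930408] 48.35119185407312
tile [([243, 202, 262, 225], 0.9), ([450, 204, 462, 218], 0.25)]
seat [([280, 208, 347, 246], 0.77)]
jig [([281, 209, 346, 262], 0.83)]
stand [([430, 226, 470, 263], 0.59)]
gauge [([441, 216, 470, 281], 0.86), ([449, 202, 459, 220], 0.73)]
jar_a [([417, 275, 452, 320], 0.71), ([160, 236, 186, 266], 0.69), ([263, 271, 294, 292], 0.34)]
jar_b [([417, 275, 452, 320], 0.71), ([160, 236, 186, 266], 0.69), ([263, 271, 294, 292], 0.34)]
bowl [([319, 276, 364, 313], 0.88)]
disc [([265, 269, 292, 291], 0.76), ([242, 204, 262, 226], 0.38)]
spot [([242, 203, 264, 224], 0.96)]
side [0.43158598 0.83362554 0.65026955] 45.30564663166566
tile [([384, 195, 433, 216], 0.55)]
seat [([325, 204, 409, 269], 0.78)]
jig [([324, 204, 407, 276], 0.91)]
stand [([335, 338, 395, 397], 0.88)]
gauge [([262, 274, 302, 366], 0.87), ([359, 386, 377, 431], 0.75), ([353, 312, 382, 359], 0.64)]
jar_a [([208, 298, 249, 360], 0.6)]
jar_b [([208, 298, 249, 360], 0.6)]
bowl [([221, 240, 273, 278], 0.65), ([325, 204, 408, 279], 0.39)]
disc [([272, 217, 308, 238], 0.82)]
spot [([386, 196, 433, 218], 0.69)]
```

View pics/scene0.png

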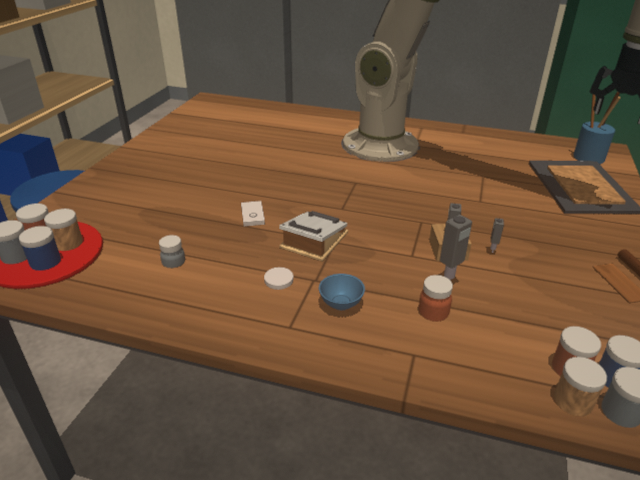

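View pics/side0.png

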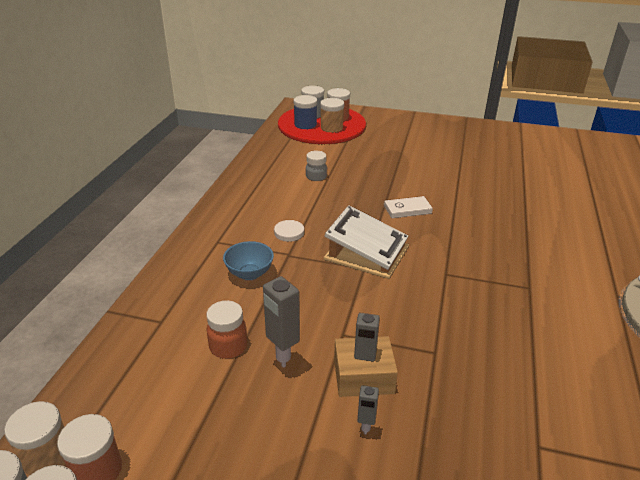

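The side view shows three gauge-like things: a large one at (283,320), a middle one in the stand at (367,337) and a small one at (368,408). The middle one, in the stand, is the one I want. The tile is at (408,207) with its ring towards +x, and the jig is at (367,238).

```bash
python3 - <<'E'
from h import *
C={}
for n in ["scene","side"]:
    C[n]=c=capture(n); img=c["img"].astype(int)
    x0,y0,x1,y1={"scene":(236,195,270,232),"side":(378,190,440,222)}[n]
    m=np.zeros(img.shape[:2],np.uint8); sub=img[y0:y1,x0:x1]
    m[y0:y1,x0:x1]=((sub.min(2)>105)&(sub.max(2)-sub.min(2)<45))
    cn=max(cv2.findContours(m,0,2)[0],key=cv2.contourArea)
    P=np.array([onz(c,u,v,0.014)[:2] for u,v in cn[:,0]])
    rc=cv2.minAreaRect((P*1000).astype(np.float32)); print(n,"tile",rc)
    d=look_for("spot",n)[0]
    # dark pixels inside
    h=cv2.convexHull(cn); hm=np.zeros_like(m); cv2.fillPoly(hm,[h],1); hm=cv2.erode(hm,np.ones((5,5)))
    g=img.sum(2); ys,xs=np.where((hm>0)&(g<g[hm>0].max()*0.7)); print("ring",len(xs),onz(c,xs.mean(),ys.mean(),.014) if len(xs) else None)
for name,pts in {"jar_a":((434,310),(227,340)),"jar_b":((172,258),(316,172)),"bowl":((342,300),(249,265)),"disc":((279,280),(289,232)),"large":((449,280),(284,364)),"small":((492,250),(368,432)),"gauge_top":((455,208),(368,320))}.items():
    z=.12 if name=="gauge_top" else .01
    print(name,onz(C["scene"],*pts[0],z)[:2].round(3),onz(C["side"],*pts[1],z)[:2].round(3))
s=C["side"]["img"]; a=cv2.resize(s[195:285,315:445],None,fx=6,fy=6,interpolation=2)[:, :780]
save("jig.png",a)
b=cv2.resize(s[300:440,330:410],None,fx=4,fy=4,interpolation=2); sc=cv2.resize(C["scene"]["img"][195:295,420:520],None,fx=4.5,fy=4.5,interpolation=2)
o=np.zeros((560,780,3),np.uint8);o[:560,:320]=b;o[:450,325:775]=sc;save("gauges.png",o)
E
```

```text
scene tile ((518.0242309570312, -206.94349670410156), (109.14679718017578, 49.64387893676758), 27.565641403198242)
ring 27 [ 0.54951099 -0.18728422  0.014     ]
side tile ((505.3270263671875, -202.78311157226562), (93.88601684570312, 66.13018798828125), 27.445934295654297)
ring 112 [ 0.50205593 -0.18635571  0.014     ]
jar_a [0.732 0.258] [0.723 0.256]
jar_b [ 0.734 -0.3  ] [ 0.73 -0.3 ]
bowl [0.757 0.083] [0.757 0.07 ]
disc [ 0.735 -0.056] [ 0.718 -0.051]
large [0.631 0.277] [0.624 0.279]
small [0.495 0.358] [0.482 0.362]
gauge_top [0.527 0.263] [0.506 0.27 ]
```

View pics/jig.png

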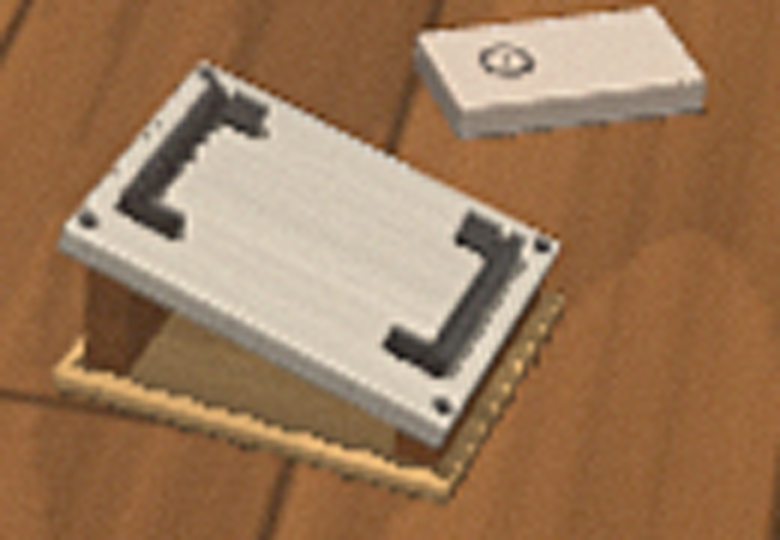

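View pics/gauges.png

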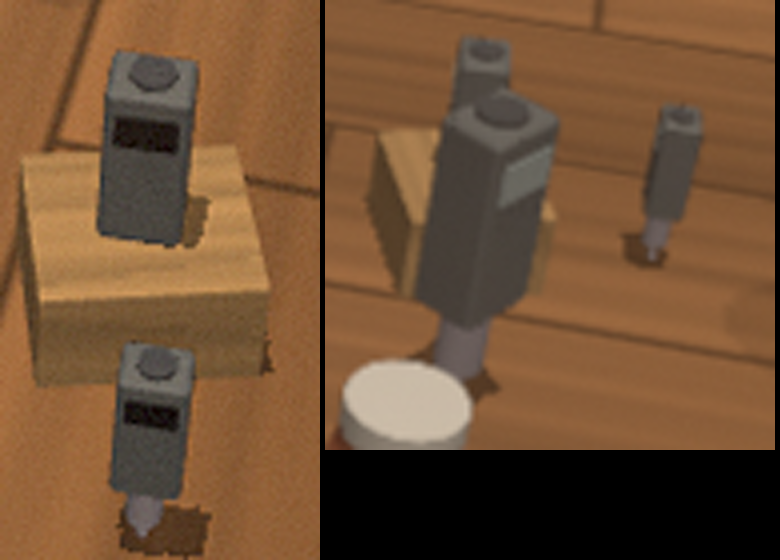

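The crops confirm it: the middle gauge stands in the stand, the jig's high end is the far one, and the tile's ring is at crop (507,60). Next I fit the poses from these corners.

```bash
cat >> h.py <<'E'
from scipy.optimize import least_squares
def fit(c,px,L,W,z,tilt=0,x0=(0.5,0,0)):
    """px corners in image order; fits x,y,yaw of a rectangle's centre at height z (any of 4 cyclic orders, both senses)"""
    px=np.array(px,float); q=np.array([[1,1],[1,-1],[-1,-1],[-1,1]])*[L/2,W/2]; best=None
    for k in range(4):
        for sgn in (1,-1):
            Q=np.roll(q[::sgn],k,0)
            for y0 in (0,1.2,-1.2):
                def f(p):
                    Rm=(Ro.from_euler("z",p[2])*Ro.from_euler("y",-tilt)).as_matrix()
                    return np.concatenate([proj(c,Rm@[a,b,0]+[p[0],p[1],z])-u for (a,b),u in zip(Q,px)])
                s=least_squares(f,[x0[0],x0[1],y0],x_scale=[.1,.1,1])
                if abs(s.x[2])<1.8 and (best is None or s.cost<best.cost-1e-6): best=s
    return best.x, np.abs(best.fun).max()
E
python3 - <<'E'
from h import *
c=capture("side")
f6=lambda p:[((u+.5)/6-.5+315,(v+.5)/6-.5+195) for u,v in p]
f4=lambda p:[((u+.5)/4-.5+330,(v+.5)/4-.5+300) for u,v in p]
print("seat",fit(c,f6([(205,62),(558,243),(437,440),(60,240)]),.13,.106,.045,np.radians(15),(.57,0)))
print("tile",fit(c,f6([(415,38),(655,8),(705,82),(465,112)]),.09,.05,.014,0,(.52,-.2)))
print("ring",onz(c,*f6([(507,60)])[0],.014))
print("stand",fit(c,f4([(22,155),(238,148),(268,290),(40,300)]),.08,.07,.045,0,(.5,.27)))
print("gtop",onz(c,*f4([(154,72)])[0],.117))
E
```

```text
seat (array([ 0.56131501, -0.0321615 , -0.19675822]), np.float64(1.4164818132565529))
tile (array([ 0.50645463, -0.20963864,  0.49849985]), np.float64(0.6529122588151495))
ring [ 0.52437782 -0.20404977  0.014     ]
stand (array([0.50764807, 0.2621709 , 0.31893636]), np.float64(0.6046908638193145))
gtop [0.50760568 0.26260192 0.117     ]
```

```bash
cat >> h.py <<'E'
def down(yaw,near=None):
    """tool z down, tool y along (cos,sin)(yaw+90): i.e. closes across an object with x at yaw"""
    y=np.array([-np.sin(yaw),np.cos(yaw),0]); z=np.array([0,0,-1.]); x=np.cross(y,z)
    return np.stack([x,y,z],1)
def rel(p,Rt,s=None,choose=True):
    s=s or status.sense(); R0=Ro.from_rotvec(s["eef_rot"]).as_matrix(); p0=np.array(s["ee_pos"])
    opts=[Rt,Rt@np.diag([-1,-1,1])] if choose else [Rt]
    for o in opts:
        dr=np.degrees(Ro.from_matrix(R0.T@o).as_rotvec()); print("dp",(R0.T@(np.array(p)-p0)).round(4).tolist(),"dr",dr.round(2).tolist(),"z",np.round(p[2],3))
E
python3 - <<'E'
from h import *
s=status.sense();print(Ro.from_rotvec(s["eef_rot"]).as_matrix().round(2))
rel([.50,.22,.42],down(.5)); rel([.50,-.21,.36],down(.5))
E
```

```text
[[-0.94  0.35 -0.  ]
 [ 0.35  0.94 -0.  ]
 [ 0.   -0.   -1.  ]]
dp [-0.3924, -0.245, -0.0153] dr [-0.0, -0.0, -48.97] z 0.42
dp [-0.3924, -0.245, -0.0153] dr [-0.0, 0.0, 131.03] z 0.42
dp [-0.5418, -0.6482, 0.0447] dr [-0.0, -0.0, -48.97] z 0.36
dp [-0.5418, -0.6482, 0.0447] dr [-0.0, 0.0, 131.03] z 0.36
```

>>> step_arm(gripper=[-1, -1, -1, -1, -1, -1, -1, -1, -1, -1], dp=[[-0.05, -0.03, 0], [-0.1, -0.06, 0], [-0.14, -0.09, 0], [-0.18, -0.12, 0], [-0.22, -0.14, 0], [-0.26, -0.165, 0], [-0.3, -0.19, 0], [-0.34, -0.215, 0], [-0.38, -0.24, 0], [-0.4, -0.28, 0]], dr=[[0, 0, 8], [0, 0, 16], [0, 0, 24], [0, 0, 32], [0, 0, 40], [0, 0, 48], [0, 0, 56], [0, 0, 64], [0, 0, 72], [0, 0, 80]])

```text
time_s: 2.35
ee_pos: [0.4969, 0.1826, 0.4047]
eef_rot: [2.418, 2.003, 0.001]
ft_force: [1.1, 0.0, 0.4]
grip_width: 0.999
finger_force: 0.0
```

```bash
python3 - <<'E'
from h import *
rel([.50,-.21,.36],down(.5))
E
```

```text
dp [-0.3852, 0.076, 0.0449] dr [0.02, 0.11, -129.37] z 0.36
dp [-0.3852, 0.076, 0.0449] dr [0.09, -0.02, 50.63] z 0.36
```

>>> step_arm(gripper=[-1, -1, -1, -1, -1, -1, -1, -1, -1, -1], dp=[[-0.04, 0.008, 0.005], [-0.085, 0.017, 0.01], [-0.13, 0.026, 0.015], [-0.175, 0.035, 0.02], [-0.22, 0.044, 0.025], [-0.265, 0.053, 0.03], [-0.31, 0.062, 0.035], [-0.35, 0.07, 0.04], [-0.385, 0.076, 0.045], [-0.385, 0.076, 0.045]], dr=[[0, 0, 7], [0, 0, 14], [0, 0, 21], [0, 0, 28], [0, 0, 35], [0, 0, 42], [0, 0, 48], [0, 0, 50.6], [0, 0, 50.6], [0, 0, 50.6]])

```text
time_s: 3.35
ee_pos: [0.4989, -0.2134, 0.3596]
eef_rot: [3.042, 0.775, -0.002]
ft_force: [0.1, 0.3, 0.9]
grip_width: 0.999
finger_force: 0.0
```

```bash
python3 - <<'E'
from h import *
c=capture("wrist"); save("w1.png",c["img"]); print(ray(c,0,0)[0],np.array(c["R"]).round(2).tolist())
s=status.sense(); print(s["ee_pos"],s["q"])
for l in ["tile","spot","seat"]: print(l,look_for(l,"wrist"))
E
```

```text
[ 0.56637598 -0.17812657  0.32901673] [[0.48, -0.88, 0.0], [-0.84, -0.46, 0.3], [-0.26, -0.14, -0.95]]
[ 0.499693   -0.21074261  0.35957333] [-0.32745966  0.29081056  0.81353607  1.69657629 -0.21983769  1.24956969
 -0.53373134]
tile [{'extent': [294.9, 159.9, 351.7, 263.4], 'conf': 0.74}]
spot [{'extent': [292.5, 158.0, 352.7, 259.3], 'conf': 0.77}]
seat [{'extent': [45.6, 0.0, 252.1, 154.3], 'conf': 0.57}]
```

View pics/w1.png

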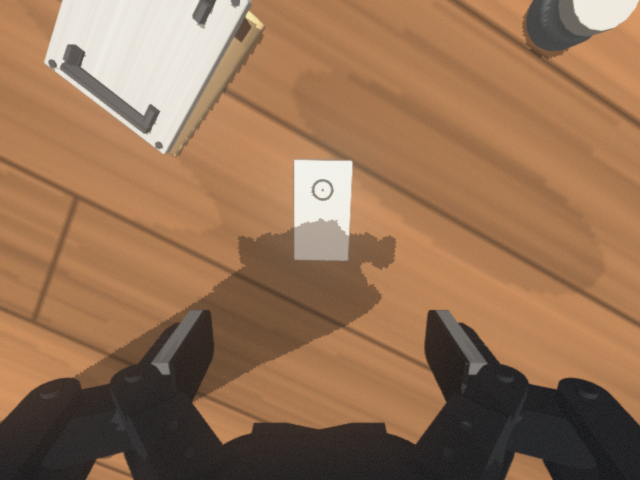

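The wrist view shows the tile's corners at (295,160), (352,161), (348,261) and (294,261), with the ring at (322,190). Its yaw already nearly matches the gripper's.

```bash
python3 - <<'E'
from h import *
c=capture("wrist")
x,e=fit(c,[(294.5,160),(352,161),(348.5,260.5),(294,260.5)],.09,.05,.014,0,(.5,-.2)); print(x,e, onz(c,322,190,.014))
# low end of the jig: low end wall corners visible -> plate low corners
print("platecorner low R, L:",onz(c,164,154,.045-.065*np.sin(.262)),onz(c,45,63,.045-.065*np.sin(.262)))
rel([x[0],x[1],.1547+.006],down(x[2]))
E
```

```text
[ 0.51053608 -0.20589912  0.49469266] 0.8973358869824892 [ 0.52781437 -0.19595413  0.014     ]
platecorner low R, L: [ 0.49283254 -0.06977883  0.02816417] [0.511191   0.03329846 0.02816417]
dp [0.0084, 0.0042, 0.1991] dr [0.04, -0.04, -179.14] z 0.161
dp [0.0084, 0.0042, 0.1991] dr [-0.03, -0.03, 0.86] z 0.161
```

```bash
python3 - <<'E'
from h import *
c=capture("wrist"); s=status.sense(); R0=Ro.from_rotvec(s["eef_rot"]).as_matrix(); f=K(c)[0]; print(f)
for u,v in [(211,312),(428,312),(212,352),(426,352)]:
    o,d=ray(c,u,v); 
    print([ (R0.T@(o+d*k-s["ee_pos"])).round(4).tolist() for k in (f*.085/217,)])
E
```

```text
364.1391518368009
[[0.0089, -0.0409, 0.1589]]
[[0.009, 0.0441, 0.159]]
[[-0.0061, -0.0405, 0.1542]]
[[-0.006, 0.0433, 0.1543]]
```

>>> step_arm(gripper=[-1, -1, -1, -1, -0.5, -0.2, -0.2, -0.2, -0.2, -0.2], dp=[[0.008, 0.004, 0.04], [0.008, 0.004, 0.08], [0.008, 0.004, 0.12], [0.008, 0.004, 0.15], [0.008, 0.004, 0.15], [0.008, 0.004, 0.15], [0.008, 0.004, 0.15], [0.008, 0.004, 0.15], [0.008, 0.004, 0.15], [0.008, 0.004, 0.15]], dr=[[0, 0, 0.9], [0, 0, 0.9], [0, 0, 0.9], [0, 0, 0.9], [0, 0, 0.9], [0, 0, 0.9], [0, 0, 0.9], [0, 0, 0.9], [0, 0, 0.9], [0, 0, 0.9]])

```text
time_s: 4.65
ee_pos: [0.5099, -0.2075, 0.2105]
eef_rot: [3.047, 0.765, 0.002]
ft_force: [-0.3, -0.2, -1.2]
grip_width: 0.597
finger_force: 0.0
```

```bash
python3 - <<'E'
from h import *
c=capture("wrist"); save("w2.png",c["img"])
s=status.sense(); print(s["ee_pos"]);
rel([.5105,-.2059,.175],down(.4947))
print(look_for("tile","wrist"))
E
```

```text
[ 0.50978498 -0.20744578  0.21026976]
dp [0.0013, -0.001, 0.0353] dr [-0.07, -0.04, 179.83] z 0.175
dp [0.0013, -0.001, 0.0353] dr [0.03, -0.05, -0.16] z 0.175
[{'extent': [274.9, 207.7, 381.2, 377.8], 'conf': 0.57}]
```

View pics/w2.png

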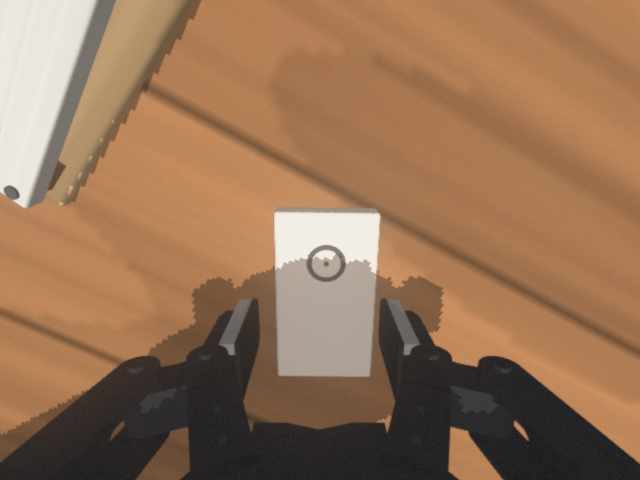

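>>> step_arm(gripper=[-0.6, -0.6, -0.6, -0.6, 0, 0.5, 0.5, 0.5, 0.5, 0.5], dp=[[0.001, 0, 0], [0.001, 0, 0.01], [0.001, 0, 0.025], [0.001, 0, 0.0385], [0.001, 0, 0.0385], [0.001, 0, 0.0385], [0.001, 0, 0.0385], [0.001, 0, 0.0385], [0.001, 0, 0.0385], [0.001, 0, 0.0385]], dr=[[0, 0, 0], [0, 0, 0], [0, 0, 0], [0, 0, 0], [0, 0, 0], [0, 0, 0], [0, 0, 0], [0, 0, 0], [0, 0, 0], [0, 0, 0]])

```text
time_s: 5.75
ee_pos: [0.5104, -0.207, 0.171]
eef_rot: [-3.047, -0.765, 0.001]
ft_force: [0.1, -1.8, 1.4]
grip_width: 0.567
finger_force: 62.6
```

```bash
python3 - <<'E'
from h import *
s=status.sense(); print(s["ee_pos"],s["ft_force"])
rel([.5105,-.2059,.30],down(.4947))
E
```

```text
[ 0.51035709 -0.20697014  0.17096026] [ 0.14211582 -1.84876252  1.43410148]
dp [0.0006, -0.0009, -0.129] dr [0.04, 0.01, 179.83] z 0.3
dp [0.0006, -0.0009, -0.129] dr [-0.01, 0.03, -0.17] z 0.3
```

```bash
python3 - <<'E'
from h import *
rel([.46,-.013,.36],down(-.187))
E
```

```text
dp [0.0471, -0.1948, -0.189] dr [-0.03, 0.0, -141.11] z 0.36
dp [0.0471, -0.1948, -0.189] dr [0.0, 0.03, 38.89] z 0.36
```

>>> step_arm(gripper=[0.5, 0.5, 0.5, 0.5, 0.5, 0.5, 0.5, 0.5, 0.5, 0.5], dp=[[0, 0, -0.02], [0, 0, -0.05], [0, 0, -0.09], [0.007, -0.03, -0.13], [0.015, -0.07, -0.16], [0.024, -0.11, -0.185], [0.034, -0.15, -0.189], [0.043, -0.18, -0.189], [0.047, -0.195, -0.189], [0.047, -0.195, -0.189]], dr=[[0, 0, 0], [0, 0, 4], [0, 0, 10], [0, 0, 16], [0, 0, 22], [0, 0, 28], [0, 0, 34], [0, 0, 38.9], [0, 0, 38.9], [0, 0, 38.9]])

```text
time_s: 6.75
ee_pos: [0.459, -0.0095, 0.3596]
eef_rot: [-3.127, 0.284, 0.003]
ft_force: [0.1, 0.7, -1.1]
grip_width: 0.569
finger_force: 62.5
```

```bash
python3 - <<'E'
from h import *
c=capture("wrist"); save("w3.png",c["img"]); s=status.sense(); print(s["ee_pos"],s["grip_width"],s["finger_force"])
np.save("w3.npy",c,allow_pickle=True)
E
```

```text
[ 0.45930391 -0.01145331  0.35976629] 0.5685158733592234 62.51891255378723
```

View pics/w3.png

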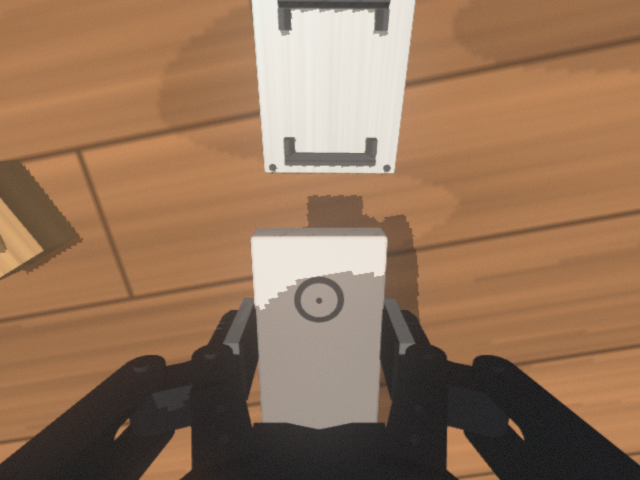

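The wrist view shows the plate's low corners at (265,173) and (394,173), with its edges running up to (252,0) and (414,0). The held tile's front edge runs from (251,236) to (387,236), and its ring is at (319,300).

```bash
python3 - <<'E'
from h import *
c=np.load("w3.npy",allow_pickle=True).item(); s=status.sense(); R0=Ro.from_rotvec(s["eef_rot"]).as_matrix(); p0=s["ee_pos"]
# tile in hand
for nm,(u,v) in dict(ring=(319,300),fl=(252,236.5),fr=(386,236.5)).items():
    X=onplane(c,u,v,p0+R0@[0,0,.157],R0[:,2]); print(nm,(R0.T@(X-p0)).round(4))
t=np.radians(15)
def Rs(y): return (Ro.from_euler("z",y)*Ro.from_euler("y",-t)).as_matrix()
def f(p):
    R=Rs(p[2]); P=lambda x,y:proj(c,R@[x,y,0]+[p[0],p[1],.045])
    o=list(P(-.065,.053)-(265,173.5))+list(P(-.065,-.053)-(394,173.5))
    for (sx,u,v) in [(1,252.5,2),(-1,413.5,2),(1,258,90),(-1,404,90)]:
        a=P(-.065,sx*.053);b=P(.05,sx*.053); k=(v-a[1])/(b[1]-a[1]); o.append(a[0]+k*(b[0]-a[0])-u)
    return o
q=least_squares(f,[.56,-.03,-.19],x_scale=[.1,.1,1]); print(q.x,np.round(q.fun,1))
R=Rs(q.x[2])
for X in [(-.0555,.0355,.008),(-.0475,.0355,.008),(-.0475,-.0355,.008),(.0475,.0355,.008),(.0475,-.0355,.008)]: print(X,proj(c,R@X+np.r_[q.x[:2],.045]).round(0))
np.save("seat.npy",q.x)
E
```

```text
ring [ 0.0149 -0.0014  0.157 ]
fl [ 0.04   -0.0256  0.157 ]
fr [0.0402 0.0227 0.157 ]
[ 0.56241687 -0.03751637 -0.18295347] [-0.5 -0.3  0.5  0.1 -1.9  1.6 -0.2  0.5]
(-0.0555, 0.0355, 0.008) [285. 165.]
(-0.0475, 0.0355, 0.008) [284. 156.]
(-0.0475, -0.0355, 0.008) [376. 156.]
(0.0475, 0.0355, 0.008) [277.   9.]
(0.0475, -0.0355, 0.008) [389.   9.]
```

```bash
cat >> h.py <<'E'
t15=np.radians(15)
def Rs(y): return (Ro.from_euler("z",y)*Ro.from_euler("y",-t15)).as_matrix()
def plate(c,show=True):
    im=c["img"].astype(int); m=((im.max(2)-im.min(2)<40)&(im.min(2)>130)).astype(np.uint8)
    pts=[]
    for v in range(10,160,5):
        xs=np.where(m[v,200:460])[0]+200
        if len(xs)>60: pts+=[(1,xs[0]-.5,v),(-1,xs[-1]+.5,v)]
    bot=[]
    for u in range(290,372,6):
        w=np.where(m[100:220,u])[0]+100
        # last of the run that starts at 100
        k=w[0]; run=[w for w in w if w<205]; bot.append((u,max(run)+.5))
    def f(p):
        R=Rs(p[2]); P=lambda x,y,z=0:proj(c,R@[x,y,z]+[p[0],p[1],.045]); o=[]
        for sx,u,v in pts:
            a=P(-.065,sx*.053);b=P(.05,sx*.053); k=(v-a[1])/(b[1]-a[1]); o.append(a[0]+k*(b[0]-a[0])-u)
        a=P(-.065,.053);b=P(-.065,-.053)
        for u,v in bot: k=(u-a[0])/(b[0]-a[0]); o.append(a[1]+k*(b[1]-a[1])-v)
        return o
    q=least_squares(f,[.56,-.03,-.19],x_scale=[.1,.1,1],loss="soft_l1"); 
    print("plate",q.x.round(4),"med res",np.median(np.abs(f(q.x))).round(2),"bot",bot[::6]); return q.x
E
python3 - <<'E'
from h import *
s=status.sense(); c=capture("wrist"); s2=status.sense(); print(s["ee_pos"],s2["ee_pos"])
q=plate(c); np.save("seat.npy",q)
R0=Ro.from_rotvec(s["eef_rot"]).as_matrix(); p0=s["ee_pos"]
g=cv2.cvtColor(c["img"],cv2.COLOR_RGB2GRAY)[265:335,285:355]
h=cv2.HoughCircles(cv2.resize(g,None,fx=4,fy=4),cv2.HOUGH_GRADIENT,1,200,param1=80,param2=15,minRadius=60,maxRadius=115); print(h)
u,v=h[0,0,:2]/4+[285,265]
X=onplane(c,u,v,p0+R0@[0,0,.157],R0[:,2]); print((u,v),(R0.T@(X-p0)).round(4))
c2=capture("side")
E
```

```text
[ 0.45930391 -0.01145331  0.35976629] [ 0.4595373  -0.01279406  0.35986571]
plate [ 0.5633 -0.0375 -0.1867] med res 0.26 bot [(290, np.float64(173.5)), (326, np.float64(173.5)), (362, np.float64(173.5))]
[[[135.5 128.5 102. ]]]
(np.float64(318.875), np.float64(297.125)) [0.0168 0.0006 0.157 ]
```

```bash
python3 - <<'E'
from h import *
c=capture("wrist"); print(status.sense()["ee_pos"]); q=plate(c); np.save("seat.npy",q)
d=capture("side"); R=Rs(q[2])
f6=lambda p:[((u+.5)/6-.5+315,(v+.5)/6-.5+195) for u,v in p]
for X,u in zip([(.065,-.053,0),(-.065,-.053,0),(-.065,.053,0),(.065,.053,0)],f6([(205,62),(558,243),(437,440),(60,240)])): print(X,(proj(d,R@X+np.r_[q[:2],.045])-u).round(1))
im=cv2.resize(d["img"][150:290,300:440],None,fx=4,fy=4,interpolation=2);save("side2.png",im)
s=R@[0,0,1]; Rt=np.stack([R[:,0],-R[:,1],-R[:,2]],1); P=R@[.004,0,.04+.171]+np.r_[q[:2],.045]; print(P); rel(P,Rt,choose=False)
E
```

```text
[ 0.45979628 -0.01398944  0.35997617]
plate [ 0.5634 -0.0376 -0.186 ] med res 0.27 bot [(290, np.float64(174.5)), (326, np.float64(174.5)), (362, np.float64(174.5))]
(0.065, -0.053, 0) [-1.8 -1.1]
(-0.065, -0.053, 0) [-0.4 -0.6]
(-0.065, 0.053, 0) [ 0.7 -2.6]
(0.065, 0.053, 0) [-0.8 -3. ]
[ 0.5135566  -0.02820518  0.24984563]
dp [0.0554, 0.0036, 0.1101] dr [0.06, 15.03, -0.18] z 0.25
```

>>> step_arm(gripper=[0.5, 0.5, 0.5, 0.5, 0.5, 0.5, 0.5, 0.5, 0.5, 0.5], dp=[[0.01, 0.001, 0.02], [0.02, 0.001, 0.04], [0.03, 0.002, 0.06], [0.042, 0.003, 0.085], [0.05, 0.0035, 0.1], [0.0555, 0.0035, 0.11], [0.0555, 0.0035, 0.11], [0.0555, 0.0035, 0.11], [0.0555, 0.0035, 0.11], [0.0555, 0.0035, 0.11]], dr=[[0, 3, 0], [0, 6, 0], [0, 9, 0], [0, 12, 0], [0, 15, -0.2], [0, 15, -0.2], [0, 15, -0.2], [0, 15, -0.2], [0, 15, -0.2], [0, 15, -0.2]])

```text
time_s: 8.0
ee_pos: [0.5139, -0.0268, 0.2509]
eef_rot: [3.078, -0.284, 0.406]
ft_force: [0.2, -0.3, -1.8]
grip_width: 0.571
finger_force: 62.5
```

```bash
python3 - <<'E'
from h import *
capture("side"); c=capture("wrist"); s=status.sense(); print(s["ee_pos"])
q=np.load("seat.npy"); R=Rs(q[2]); im=c["img"].copy()
for X in [(.065,.053,0),(.065,-.053,0),(.0475,.0275,0),(.0475,-.0275,0),(.0555,.0355,.008),(.0555,-.0355,.008),(0,.053,0),(0,-.053,0)]:
    u=proj(c,R@X+np.r_[q[:2],.045]); print(X,u.round(1)); cv2.circle(im,tuple(int(k) for k in u.round()),2,(255,0,0),-1)
d=capture("side")["img"]; o=np.zeros((600,720,3),np.uint8)
o[:420]=cv2.resize(im[60:410,20:620],(720,420)); o[420:600,:400]=cv2.resize(d[170:278,270:510],(400,180))
save("w4.png",o)
Rt=np.stack([R[:,0],-R[:,1],-R[:,2]],1)
for h in (.04,.005): rel(R@[.004,0,h+.171]+np.r_[q[:2],.045],Rt,choose=False)
E
```

```text
[ 0.5138073  -0.02657569  0.25068648]
(0.065, 0.053, 0) [213.2 166.8]
(0.065, -0.053, 0) [430.2 167.4]
(0.0475, 0.0275, 0) [266.8 202.4]
(0.0475, -0.0275, 0) [376.2 202.7]
(0.0555, 0.0355, 0.008) [247.  188.8]
(0.0555, -0.0355, 0.008) [396.4 189.2]
(0, 0.053, 0) [223.2 289.1]
(0, -0.053, 0) [419.  289.8]
dp [-0.0001, 0.0017, 0.0008] dr [-0.04, -0.03, 0.13] z 0.25
dp [-0.0001, 0.0017, 0.0358] dr [-0.04, -0.03, 0.13] z 0.216
```

View pics/w4.png

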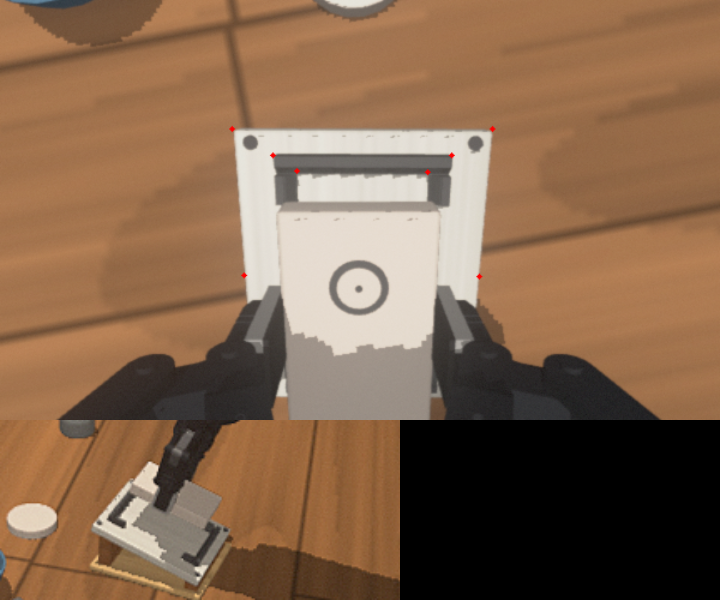

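>>> step_arm(gripper=[0.5, 0.5, 0.5, 0.5, 0.5, 0.5, 0.5, 0.5, 0.5, 0.5], dp=[[0, 0.0017, 0], [0, 0.0017, 0.006], [0, 0.0017, 0.012], [0, 0.0017, 0.018], [0, 0.0017, 0.024], [0, 0.0017, 0.028], [0, 0.0017, 0.032], [0, 0.0017, 0.035], [0, 0.0017, 0.0375], [0, 0.0017, 0.0375]], dr=[[0, 0, 0.1], [0, 0, 0.1], [0, 0, 0.1], [0, 0, 0.1], [0, 0, 0.1], [0, 0, 0.1], [0, 0, 0.1], [0, 0, 0.1], [0, 0, 0.1], [0, 0, 0.1]])

```text
time_s: 9.15
ee_pos: [0.5229, -0.0301, 0.2137]
eef_rot: [3.078, -0.286, 0.405]
ft_force: [-0.4, 0.3, -1.3]
grip_width: 0.571
finger_force: 62.5
```

```bash
cat > chk.py <<'E'
from h import *
s=status.sense(); q=np.load("seat.npy"); R=Rs(q[2]); Rt=np.stack([R[:,0],-R[:,1],-R[:,2]],1)
print(s["ee_pos"],np.round(s["ft_force"],1),"tcp in seat",(R.T@(s["ee_pos"]-np.r_[q[:2],.045])).round(4)); rel(R@[.004,0,.171]+np.r_[q[:2],.045],Rt,choose=False)
E
python3 chk.py
```

```text
[ 0.52293977 -0.03010502  0.21370764] [-0.4  0.3 -1.3] tcp in seat [ 3.900e-03 -1.000e-04  1.736e-01]
dp [0.0001, -0.0001, 0.0026] dr [0.0, 0.02, 0.03] z 0.211
```

>>> step_arm(gripper=[0.5, 0.5, 0.5, 0.5, 0.5, 0.5, 0.5, 0.5, 0.5, 0.5], dp=[[0, 0, 0.0005], [0, 0, 0.001], [0, 0, 0.0015], [0, 0, 0.002], [0, 0, 0.002], [0, 0, 0.002], [0, 0, 0.002], [0, 0, 0.002], [0, 0, 0.002], [0, 0, 0.002]], dr=[[0, 0, 0], [0, 0, 0], [0, 0, 0], [0, 0, 0], [0, 0, 0], [0, 0, 0], [0, 0, 0], [0, 0, 0], [0, 0, 0], [0, 0, 0]])

```text
time_s: 10.15
ee_pos: [0.5235, -0.0302, 0.212]
eef_rot: [3.078, -0.286, 0.405]
ft_force: [-0.9, -0.4, -0.8]
grip_width: 0.564
finger_force: 62.5
```

```bash
python3 chk.py
```

```text
[ 0.52345727 -0.03021208  0.21202809] [-0.9 -0.4 -0.8] tcp in seat [ 4.000e-03 -1.000e-04  1.719e-01]
dp [0.0, -0.0001, 0.0009] dr [-0.0, 0.0, 0.03] z 0.211
```

>>> step_arm(gripper=[0.5, 0.5, -0.6, -0.8, -0.8, -0.8, -0.8, -0.8, -0.8, -0.8], dp=[[0, 0, 0.001], [0, 0, 0.001], [0, 0, 0.001], [0, 0, 0.001], [0, 0, 0.001], [0, 0, -0.01], [0, 0, -0.04], [0, 0, -0.08], [0, 0, -0.12], [0, 0, -0.12]], dr=[[0, 0, 0], [0, 0, 0], [0, 0, 0], [0, 0, 0], [0, 0, 0], [0, 0, 0], [0, 0, 0], [0, 0, 0], [0, 0, 0], [0, 0, 0]])

```text
time_s: 11.15
ee_pos: [0.4938, -0.0255, 0.3331]
eef_rot: [3.08, -0.289, 0.417]
ft_force: [-0.1, 0.1, 0.9]
grip_width: 0.896
finger_force: 0.0
```

```bash
python3 - <<'E'
from h import *
capture("side");c=capture("wrist"); q=np.load("seat.npy"); R=Rs(q[2]); im=c["img"].copy(); print(status.sense()["ee_pos"])
P=lambda X:proj(c,R@X+np.r_[q[:2],.045])
for X in [(.045,.025,.014),(.045,-.025,.014),(-.045,.025,.014),(-.045,-.025,.014),(.02,0,.014)]:
    u=P(X);print(X,u.round(1)); cv2.circle(im,tuple(int(k) for k in u.round()),1,(255,0,0),-1)
np.save("w5.npy",c,allow_pickle=True)
u=P((0,0,.014)).round().astype(int); print(u)
y0=max(u[1]-110,0);o=cv2.resize(im[y0:y0+220,u[0]-130:u[0]+130],None,fx=2.7,fy=2.7,interpolation=2); print(y0,u[0]-130)
save("w5.png",o)
E
```

```text
[ 0.49299789 -0.02430332  0.32923028]
(0.045, 0.025, 0.014) [283.4 190.6]
(0.045, -0.025, 0.014) [356.2 190.7]
(-0.045, 0.025, 0.014) [286.7 309.1]
(-0.045, -0.025, 0.014) [352.6 309.3]
(0.02, 0, 0.014) [319.8 226. ]
[320 253]
143 190
```

View pics/w5.png

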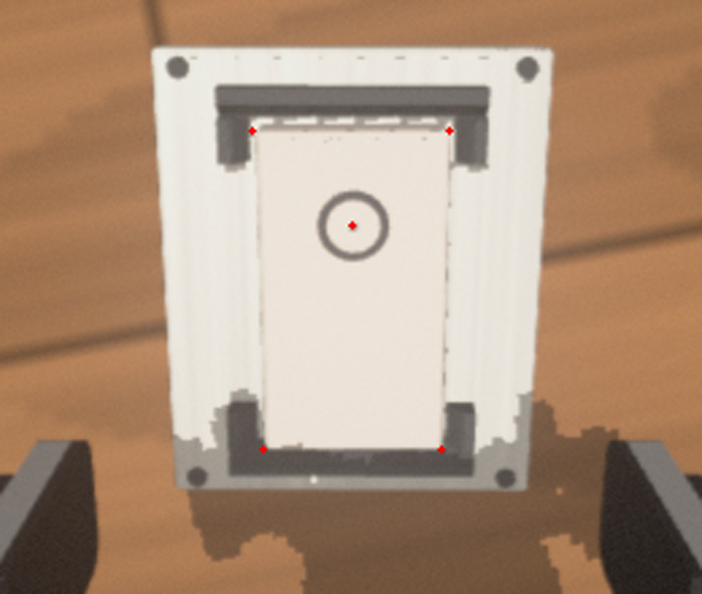

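The tile is seated square in the pocket: its red corner predictions lie on the tile's edges, and the ring centre sits on the predicted point. Next, the gauge.

```bash
python3 - <<'E'
from h import *
s=status.sense();print(s["ee_pos"],s["time_s"]); rel([.507,.262,.42],down(.319),s)
E
```

```text
[ 0.49299789 -0.02430332  0.32923028] 11.25
dp [-0.014, -0.2843, -0.0969] dr [-19.95, -4.88, 149.97] z 0.42
dp [-0.014, -0.2843, -0.0969] dr [3.63, -14.83, -28.71] z 0.42
```

>>> step_arm(gripper=[-0.8, -0.8, -0.8, -0.8, -0.8, -0.8, -0.8, -0.8, -0.8, -0.8], dp=[[0, 0, -0.03], [-0.002, -0.04, -0.06], [-0.004, -0.08, -0.09], [-0.006, -0.125, -0.097], [-0.008, -0.17, -0.097], [-0.01, -0.21, -0.097], [-0.012, -0.25, -0.097], [-0.014, -0.275, -0.097], [-0.014, -0.284, -0.097], [-0.014, -0.284, -0.097]], dr=[[0, 0, 0], [0.5, -2, -4], [1, -4, -8], [1.5, -6, -12], [2, -8, -16], [2.5, -10, -20], [3, -12.5, -24], [3.6, -14.8, -28.7], [3.6, -14.8, -28.7], [3.6, -14.8, -28.7]])

```text
time_s: 12.25
ee_pos: [0.5075, 0.2625, 0.4163]
eef_rot: [3.097, 0.494, -0.005]
ft_force: [-0.3, -0.9, -0.8]
grip_width: 0.9
finger_force: 0.0
```

```bash
python3 - <<'E'
from h import *
capture("side");capture("side");c=capture("wrist"); s=status.sense(); print(s["ee_pos"],s["eef_rot"])
for l in ["gauge","stand"]: print(l,[(d["extent"],round(d["conf"],2)) for d in look_for(l,"wrist")])
save("w6.png",c["img"]); np.save("w6.npy",c,allow_pickle=True)
E
```

```text
[0.50771622 0.25953938 0.41801643] [ 3.09962158e+00  4.90137345e-01 -3.00524705e-03]
gauge [([314.1, 3.7, 403.5, 109.6], 0.97), ([294.6, 196.2, 332.3, 251.9], 0.77), ([188.4, 187.4, 223.8, 223.9], 0.6)]
stand [([278.9, 164.2, 354.2, 249.1], 0.6)]
```

View pics/w6.png

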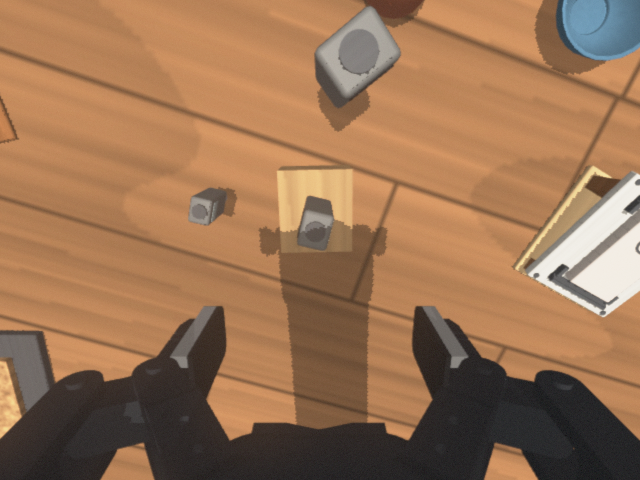

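Looking down, the small look-alike is at (205,205), the large one at (358,50), and the wanted gauge is in the stand with its cap at (316,234). I'll fit its block by silhouette.

```bash
cat >> h.py <<'E'
from scipy.optimize import minimize
def gfit(c,box,x0,zt=.115,zb=.045):
    l,t,rr,b=box; im=c["img"].astype(int); m=np.zeros(im.shape[:2],np.uint8)
    sub=im[t:b,l:rr]; m[t:b,l:rr]=(sub[:,:,0]-sub[:,:,2]<0.22*sub.max(2)); m=cv2.morphologyEx(m,cv2.MORPH_OPEN,np.ones((3,3)))
    m=cv2.morphologyEx(m,cv2.MORPH_CLOSE,np.ones((7,7)))
    S=8
    M=cv2.resize(m[t:b,l:rr],None,fx=S,fy=S,interpolation=0)
    def sil(p):
        a,bb=np.cos(p[2]),np.sin(p[2]); pts=[]
        for z in (zt,zb):
            for sx,sy in ((1,1),(1,-1),(-1,-1),(-1,1)):
                x,y=sx*.015,sy*.012; pts.append(proj(c,[p[0]+a*x-bb*y,p[1]+bb*x+a*y,z]))
        h=cv2.convexHull(((np.array(pts)+.5-[l,t])*S).astype(np.int32)); o=np.zeros_like(M); cv2.fillPoly(o,[h],1); return o
    def cost(p):
        o=sil(p); return 1-(o&M).sum()/(o|M).sum()
    best=None
    for y0 in np.arange(-1.5,1.6,.2):
        s=minimize(cost,[x0[0],x0[1],y0],method="Nelder-Mead",options=dict(initial_simplex=np.array([x0[0],x0[1],y0])+np.array([[0,0,0],[.004,0,0],[0,.004,0],[0,0,.2]])))
        if best is None or s.fun<best.fun: best=s
    return best.x,best.fun,m.sum()
E
python3 - <<'E'
from h import *
c=np.load("w6.npy",allow_pickle=True).item()
print(gfit(c,(280,188,350,256),(.507,.262)))
print("cap",onz(c,316,234,.117)); print("stand",fit(c,[(278,168),(353,168),(352,251),(280,252)],.08,.07,.045,0,(.5,.26)))
E
```

```text
(array([0.51119516, 0.26178373, 0.11530359]), np.float64(0.1955954148831882), np.uint64(1296))
cap [0.5085028  0.26012439 0.117     ]
stand (array([0.51076765, 0.26141707, 0.31905382]), np.float64(0.9686162876185165))
```

```bash
python3 - <<'E'
from h import *
c=np.load("w6.npy",allow_pickle=True).item(); im=c["img"].astype(int)[190:258:3,284:348:3]
sat=(100*(im[:,:,0]-im[:,:,2])/im.max(2)).astype(int); 
for r_ in sat: print("".join("%3d"%x for x in r_))
E
```

```text
43 44 45 45 44 42 43 42 43 44 42 42 42 44 45 45 44 44 44 44 46 44
 44 44 45 45 44 44 43 43 45 44 43 42 43 45 45 44 44 44 44 45 45 43
 42 44 47 45 45 43 43 43 33 31 42 44 42 44 46 45 45 43 44 44 47 44
 43 45 47 45 46 43 42 44 21 21 20 21 23 30 41 45 44 43 43 45 46 44
 43 45 45 45 45 44 43 42 20 20 21 21 22 18 22 22 44 44 43 45 44 44
 44 44 45 46 45 43 42 30 22 21 21 21 23 20 19 19 45 44 43 45 44 45
 43 45 46 46 44 43 43 24 20 18 20 20 21 23 19 23 45 43 43 45 45 45
 44 45 45 45 45 44 45 14 12 13 16 18 19 20 20 20 38 44 43 44 46 44
 43 44 45 46 45 44 41 11 11 10 10 11 10 12 14 16 28 43 44 44 46 44
 43 44 44 47 46 43 29 10 10  9 10 11 10 10 10 11 13 44 45 44 45 44
 42 44 45 44 45 43 17 10 10 10 10  9 10  9  9  9 11 43 46 45 45 45
 43 44 45 46 44 45 13  9 11 12 10 10 11 10 10  9 19 44 43 44 46 45
 43 45 44 44 45 40  9 11 10  7 11  7 11 11 10 14 33 45 45 45 45 46
 43 44 46 45 46 27 10 11  9 14 20 19 17 18 16 16 42 44 45 45 44 45
 44 46 44 45 45 21 16 12 18 18 19 17 17 19 14 18 46 46 46 45 45 46
 44 46 45 44 45 18 14 14 17 19 17 17 16 16 15 27 45 45 45 44 43 46
 45 45 46 45 45 15 15 13 17 18 14 15 16 16 14 38 45 44 44 45 46 45
 44 44 45 45 41 16 15 13 14 17 15 15 13 11 15 44 45 45 44 45 43 43
 44 44 43 45 45 22 18 16 13 14 15 13 13 14 17 45 44 46 45 45 44 45
 46 44 45 44 45 44 45 42 31 21 15 14 15 13 28 45 43 46 45 44 44 44
 45 45 46 45 46 44 45 46 43 45 45 44 34 31 45 44 44 45 46 43 45 46
 47 48 51 47 51 50 50 51 50 50 49 48 49 47 48 49 48 49 47 49 49 49
 50 50 50 48 50 50 49 48 50 51 48 49 51 48 49 50 48 49 48 49 48 47
```

```bash
sed -i 's/0.22\*sub/0.34*sub/' h.py; python3 - <<'E'
from h import *
c=np.load("w6.npy",allow_pickle=True).item()
x,e,n=gfit(c,(280,188,350,256),(.507,.262)); print(x,e,n)
s=status.sense(); print(s["ee_pos"])
rel([x[0],x[1],.080+.1547],down(x[2]),s)
E
```

```text
[0.51063181 0.26168923 0.09754062] 0.08762376713052333 1492
[0.50754238 0.25989864 0.41842614]
dp [0.0039, -0.0011, 0.1837] dr [-0.15, 0.19, -167.56] z 0.235
dp [0.0039, -0.0011, 0.1837] dr [0.13, 0.1, 12.44] z 0.235
```

>>> step_arm(gripper=[-0.5, -0.5, -0.5, -0.5, -0.5, -0.5, -0.5, -0.5, -0.5, -0.5], dp=[[0.004, -0.001, 0.01], [0.004, -0.001, 0.03], [0.004, -0.001, 0.06], [0.004, -0.001, 0.09], [0.004, -0.001, 0.12], [0.004, -0.001, 0.15], [0.004, -0.001, 0.17], [0.004, -0.001, 0.1855], [0.004, -0.001, 0.1855], [0.004, -0.001, 0.1855]], dr=[[0, 0, 6], [0, 0, 12.4], [0, 0, 12.4], [0, 0, 12.4], [0, 0, 12.4], [0, 0, 12.4], [0, 0, 12.4], [0, 0, 12.4], [0, 0, 12.4], [0, 0, 12.4]])

```text
time_s: 13.5
ee_pos: [0.5108, 0.2631, 0.2333]
eef_rot: [3.135, 0.158, -0.002]
ft_force: [-0.2, -0.2, 0.8]
grip_width: 0.75
finger_force: 0.0
```

```bash
python3 - <<'E'
from h import *
capture("side"); s=status.sense(); print(s["ee_pos"],np.round(s["ft_force"],1),s["grip_width"])
c=capture("wrist")
d=look_for("gauge","wrist"); print(d[:3]); print("cap pred",proj(c,[.5106,.2617,.117]))
rel([.5106,.2617,.233],down(.0975),s)
f,cx,cy=K(c); print(cx)
im=c["img"].astype(int); row=im[300]; sat=(100*(im[:,:,0]-im[:,:,2])/im.max(2).clip(1)).astype(int)
for v in (240,270,300,330): print(v,im[v,200:440:6].max(1).tolist())
E
```

```text
[0.51105564 0.26329542 0.23382597] [ 0.3 -0.1  0.8] 0.752528155082493
[{'extent': [39.6, 283.1, 161.3, 398.4], 'conf': 0.79}, {'extent': [278.3, 275.8, 363.4, 430.0], 'conf': 0.7}]
cap pred [320.14614841 411.41911543]
dp [-0.0006, 0.0015, 0.0008] dr [-0.04, 0.18, -179.8] z 0.233
dp [-0.0006, 0.0015, 0.0008] dr [0.12, 0.03, 0.2] z 0.233
318.74848459414915
240 [204, 206, 205, 207, 203, 236, 235, 221, 222, 224, 227, 232, 235, 236, 235, 235, 235, 236, 238, 236, 228, 226, 227, 230, 230, 232, 230, 224, 225, 229, 228, 200, 200, 200, 199, 197, 200, 199, 197, 198]
270 [197, 198, 201, 188, 138, 138, 236, 236, 232, 223, 219, 222, 225, 233, 234, 176, 160, 158, 162, 163, 165, 158, 149, 147, 155, 155, 159, 156, 150, 160, 217, 225, 133, 137, 136, 137, 136, 135, 133, 140]
300 [201, 200, 200, 200, 134, 133, 129, 134, 162, 159, 150, 148, 142, 151, 151, 156, 91, 92, 90, 91, 86, 91, 85, 86, 88, 112, 151, 156, 151, 147, 144, 148, 145, 116, 118, 122, 124, 124, 121, 105]
330 [65, 98, 122, 116, 63, 63, 61, 74, 180, 162, 157, 153, 148, 141, 142, 85, 85, 83, 85, 83, 82, 84, 82, 83, 82, 81, 123, 146, 151, 153, 146, 143, 146, 48, 46, 47, 57, 112, 110, 49]
```

>>> step_arm(gripper=[-0.5, -0.5, 0, 0.9, 0.9, 0.9, 0.9, 0.9, 0.9, 0.9], dp=[[0, 0.0015, 0.001], [0, 0.0015, 0.001], [0, 0.0015, 0.001], [0, 0.0015, 0.001], [0, 0.0015, 0.001], [0, 0.0015, 0.001], [0, 0.0015, 0.001], [0, 0.0015, 0.001], [0, 0.0015, 0.001], [0, 0.0015, 0.001]], dr=[[0, 0, 0], [0, 0, 0], [0, 0, 0], [0, 0, 0], [0, 0, 0], [0, 0, 0], [0, 0, 0], [0, 0, 0], [0, 0, 0], [0, 0, 0]])

```text
time_s: 14.65
ee_pos: [0.5107, 0.262, 0.2316]
eef_rot: [3.135, 0.159, -0.003]
ft_force: [-0.4, 0.1, 3.3]
grip_width: 0.273
finger_force: 58.9
```

```bash
python3 - <<'E'
from h import *
s=status.sense(); print(s["ee_pos"],s["eef_rot"],np.round(s["ft_force"],1),s["grip_width"])
R0=Ro.from_rotvec(s["eef_rot"]).as_matrix(); print("gauge origin in tool",(R0.T@(np.array([.5107,.2616,.005])-s["ee_pos"])).round(4))
E
```

```text
[0.51069494 0.26198387 0.23164074] [ 3.13468086e+00  1.59356263e-01 -2.87546444e-03] [-0.4  0.1  3.3] 0.2733111315600599
gauge origin in tool [ 4.000e-04 -2.000e-04  2.266e-01]
```

>>> step_arm(gripper=[0.9, 0.9, 0.9, 0.9, 0.9, 0.9, 0.9, 0.9, 0.9, 0.9], dp=[[0, 0, -0.005], [0, 0, -0.015], [0, 0, -0.03], [0, 0, -0.045], [0, 0, -0.06], [0, 0, -0.08], [0, 0, -0.1], [0, 0, -0.12], [0, 0, -0.13], [0, 0, -0.13]], dr=[[0, 0, 0], [0, 0, 0], [0, 0, 0], [0, 0, 0], [0, 0, 0], [0, 0, 0], [0, 0, 0], [0, 0, 0], [0, 0, 0], [0, 0, 0]])

```text
time_s: 15.65
ee_pos: [0.5113, 0.2623, 0.3636]
eef_rot: [3.136, 0.159, 0.001]
ft_force: [0.2, -0.7, -1.5]
grip_width: 0.278
finger_force: 59.1
```

```bash
cat > chk.py <<'E'
from h import *
import sys
s=status.sense(); q=np.load("seat.npy"); R=Rs(q[2]); Rt=np.stack([R[:,0],-R[:,1],-R[:,2]],1)
print(s["ee_pos"],np.round(s["ft_force"],1),s["grip_width"],"tcp in seat",(R.T@(s["ee_pos"]-np.r_[q[:2],.045])).round(4))
for h in map(float,sys.argv[1:]): print(h); rel(R@[.02,0,.014+.2266+h]+np.r_[q[:2],.045],Rt,s,choose=False)
E
python3 chk.py .06 .01
```

```text
[0.51132376 0.26226839 0.36355222] [ 0.2 -0.7 -1.5] 0.27757244193376746 tcp in seat [-0.0206  0.2851  0.3353]
0.06
dp [-0.0346, 0.287, 0.0233] dr [-2.1, 14.85, 16.38] z 0.341
0.01
dp [-0.0223, 0.2906, 0.0716] dr [-2.1, 14.85, 16.38] z 0.292
```

>>> step_arm(gripper=[0.9, 0.9, 0.9, 0.9, 0.9, 0.9, 0.9, 0.9, 0.9, 0.9], dp=[[-0.002, 0.02, 0], [-0.007, 0.06, 0], [-0.012, 0.1, 0], [-0.017, 0.14, 0.005], [-0.022, 0.18, 0.01], [-0.027, 0.22, 0.015], [-0.031, 0.255, 0.02], [-0.0345, 0.28, 0.023], [-0.0345, 0.287, 0.023], [-0.0345, 0.287, 0.023]], dr=[[0, 0, 0], [-0.3, 2, 2], [-0.6, 4, 4], [-0.9, 6, 6.5], [-1.2, 8, 9], [-1.5, 10, 11.5], [-1.8, 12.5, 14], [-2.1, 14.8, 16.4], [-2.1, 14.8, 16.4], [-2.1, 14.8, 16.4]])

```text
time_s: 16.65
ee_pos: [0.5049, -0.0281, 0.3388]
eef_rot: [3.076, -0.29, 0.397]
ft_force: [0.8, 0.0, -1.6]
grip_width: 0.273
finger_force: 59.1
```

```bash
python3 chk.py .06; python3 - <<'E'
from h import *
capture("side"); capture("side")
E
python3 chk.py .03 .01
```

```text
[ 0.50491476 -0.02809395  0.33881804] [ 0.8  0.  -1.6] 0.2727888689378649 tcp in seat [ 0.0188 -0.0015  0.2991]
0.06
dp [0.0012, -0.0015, -0.0015] dr [0.18, 0.29, -0.08] z 0.341
[ 0.50554159 -0.02577619  0.33910029] [ 0.5 -0.1 -0.3] 0.2743957322013728 tcp in seat [0.0191 0.0009 0.2994]
0.03
dp [0.0011, 0.0008, 0.0288] dr [0.15, 0.25, 0.12] z 0.312
0.01
dp [0.0012, 0.0008, 0.0488] dr [0.15, 0.25, 0.12] z 0.292
```

>>> step_arm(gripper=[0.9, 0.9, 0.9, 0.9, 0.9, 0.9, 0.9, 0.9, 0.9, 0.9], dp=[[0.001, 0.001, 0], [0.001, 0.001, 0.01], [0.001, 0.001, 0.02], [0.001, 0.001, 0.03], [0.001, 0.001, 0.038], [0.001, 0.001, 0.045], [0.001, 0.001, 0.05], [0.001, 0.001, 0.05], [0.001, 0.001, 0.05], [0.001, 0.001, 0.05]], dr=[[0.1, 0.2, 0.1], [0.1, 0.2, 0.1], [0.1, 0.2, 0.1], [0.1, 0.2, 0.1], [0.1, 0.2, 0.1], [0.1, 0.2, 0.1], [0.1, 0.2, 0.1], [0.1, 0.2, 0.1], [0.1, 0.2, 0.1], [0.1, 0.2, 0.1]])

```text
time_s: 17.75
ee_pos: [0.519, -0.0305, 0.2917]
eef_rot: [3.077, -0.289, 0.406]
ft_force: [-0.6, 0.1, -1.1]
grip_width: 0.274
finger_force: 59.1
```

```bash
python3 - <<'E'
from h import *
W=capture("wrist"); S=capture("side"); s=status.sense(); q=np.load("seat.npy"); R=Rs(q[2])
w=W["img"]; sd=S["img"]; 
P=lambda c,X:proj(c,R@X+np.r_[q[:2],.045])
o=np.zeros((600,800,3),np.uint8)
a=cv2.resize(w[120:420,200:440],None,fx=2,fy=2,interpolation=2)[:600,:480]; o[:600,:480]=a
u=P(S,(.02,0,.014)).astype(int); print("ring side",P(S,(.02,0,.014)),"wrist",P(W,(.02,0,.014)))
R0=Ro.from_rotvec(s["eef_rot"]).as_matrix(); tip=s["ee_pos"]+R0@[.0004,0,.2266]
print("tip pred side",proj(S,tip),"wrist",proj(W,tip),"seat",R.T@(tip-np.r_[q[:2],.045]))
b=cv2.resize(sd[u[1]-55:u[1]+35,u[0]-40:u[0]+13],None,fx=6,fy=6,interpolation=2)[:600,:318]; o[:b.shape[0],482:482+b.shape[1]]=b; print("side origin",u-[40,55])
save("tip.png",o); np.save("w7.npy",[W,S],allow_pickle=True)
E
python3 chk.py 0
```

```text
ring side [359.17032173 222.59152816] wrist [315.65625964 267.25138931]
tip pred side [360.42947343 218.20122725] wrist [317.83449475 271.31495717] seat [ 0.02102465 -0.00133191  0.02334118]
side origin [319 167]
[ 0.51900485 -0.03045413  0.29170608] [ 0.5 -0.1 -2. ] 0.2709701734067306 tcp in seat [ 0.0204 -0.0012  0.2499]
0.0
dp [-0.0004, -0.0012, 0.0093] dr [0.03, -0.05, -0.08] z 0.283
```

View pics/tip.png

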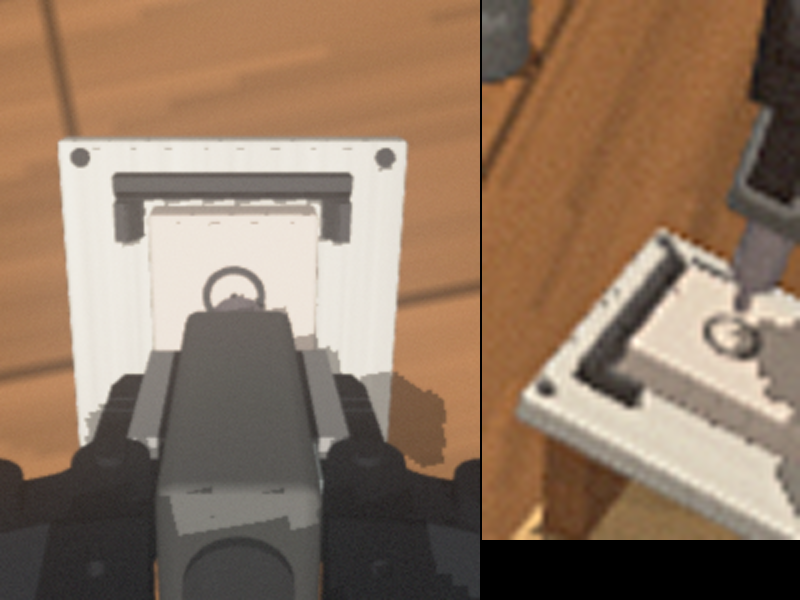

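>>> step_arm(gripper=[0.9, 0.9, 0.9, 0.9, 0.9, 0.9, 0.9, 0.9, 0.9, 0.9], dp=[[-0.0004, -0.0012, 0.002], [-0.0004, -0.0012, 0.004], [-0.0004, -0.0012, 0.006], [-0.0004, -0.0012, 0.008], [-0.0004, -0.0012, 0.01], [-0.0004, -0.0012, 0.0115], [-0.0004, -0.0012, 0.013], [-0.0004, -0.0012, 0.014], [-0.0004, -0.0012, 0.014], [-0.0004, -0.0012, 0.014]], dr=[[0, 0, 0], [0, 0, 0], [0, 0, 0], [0, 0, 0], [0, 0, 0], [0, 0, 0], [0, 0, 0], [0, 0, 0], [0, 0, 0], [0, 0, 0]])

```text
time_s: 18.85
ee_pos: [0.5223, -0.0299, 0.2778]
eef_rot: [3.076, -0.289, 0.406]
ft_force: [-1.6, -0.2, 0.3]
grip_width: 0.276
finger_force: 59.2
```

```bash
python3 - <<'E'
from h import *
q=np.load("seat.npy"); R=Rs(q[2]); F=[]
for i in range(8):
    c=capture("side"); s=status.sense(); F.append(R.T@s["ft_force"])
print(np.mean(F,0).round(2),np.std(F,0).round(2)); o=c["img"]; 
R0=Ro.from_rotvec(s["eef_rot"]).as_matrix(); tip=s["ee_pos"]+R0@[.0004,0,.2266]
print("seat",R.T@(tip-np.r_[q[:2],.045]),"tilt",np.degrees(np.arccos(-R0[:,2]@R[:,2])))
E
python3 chk.py -.005
```

```text
[-1.01  0.43  0.78] [0.42 0.26 0.49]
seat [ 0.02035232 -0.00021061  0.00904848] tilt 0.0594121013762917
[ 0.52233283 -0.02985535  0.27775609] [-0.4  0.3  0.1] 0.27623183937775464 tcp in seat [0.0198 0.     0.2356]
-0.005
dp [0.0002, 0.0, 0.0] dr [0.05, -0.03, -0.07] z 0.278
```

The normal force is about 0.8 N, plus roughly 1.7 N of gauge weight now carried by the tile. That makes about 2.4 N, which agrees with the geometry (spring tip 5–6 mm in). I'm handing in.

```bash
python3 -c "
from plant import r
print(r.job_done())"
```

```text
the job is handed in; nothing more can be done
None
```

I handed the job in with the tile seated ring-up in the jig pocket. The gauge is still held square on the painted ring, its spring tip about 5–6 mm in (about 2.4 N, estimated from arm position and wrist force). The verdict was not shown.

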